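# Put the mixed-up bench tools back in their own tills

## Task

Somebody has put the tools on the till board back in the wrong lined tills. Move each one into the till that was made for it, so that all four sit upright and right down on the lining: the angle gauge in the dark wooden till, the tape measure in the pale wooden one, the sanding block in the mid-brown one and the wax tin in the square blue one. Every till is taken, so set a tool aside on the bare black rubber mat whenever you need the room; do not tip any tool over, and leave the glue bottle standing where it is.

Things in the scene. Friction and masses are not known exactly. Their poses are not given: they have to be found in the camera images.
- angle_gauge: Loose digital angle gauge: upright white cube-like case with a black screen on its front, 36 (x) x 62 (y) x 59 (z) mm, 0.14 kg. Origin at the centre of its underside, z up. Grasp it across x (36 mm). Made for gauge_till. At the start it stands, its long side along the till's y, inside block_till or wax_till.
- tape_measure: Loose tape measure: yellow case with a red lock button, standing upright, 37 (x) x 78 (y) x 64 (z) mm, the last 10 mm at -y being only the low tape hook; 0.23 kg. Origin at the centre of its underside, z up. Grasp it across x (37 mm). Made for tape_till. At the start it stands, its long side along the till's y, inside block_till or wax_till.
- sanding_block: Loose brown sanding block lying flat, 63 (x) x 101 (y) x 30 (z) mm, 0.05 kg. Origin at the centre of its underside, z up. Grasp it across x (63 mm). Made for block_till. At the start it lies crosswise (its y along the till's x) on top of the rim of gauge_till or tape_till, too big to go in.
- wax_tin: Loose round tin of wax, red and grey with a pale lid, 67 mm diameter, 70 mm high, 0.13 kg. Origin at the centre of its underside, z up. Made for wax_till. At the start it stands on top of the rim of gauge_till or tape_till, too big to go in.
- gauge_till: Small shallow open tray of dark wood with grey lining, fixed; outside 70 (x) x 96 (y) x 18 (z) mm, pocket 52 x 78 mm, 12 mm deep: walls 9 mm thick, top of the lining 6 mm above the origin, rim 18 mm above it. Origin at the centre of its underside, which rests on the till board (board top 12 mm above the bench). The angle gauge belongs in it, upright, its y along the till's y (either way round).
- tape_till: Shallow open tray of pale wood with blue lining, fixed; outside 71 (x) x 112 (y) x 18 (z) mm, pocket 53 x 94 mm, 12 mm deep, lining 6 mm and rim 18 mm above the origin at the centre of its underside. The tape measure belongs in it, upright, its y along the till's y (either way round).
- block_till: Large shallow open tray of mid-brown wood with cork lining, fixed; outside 97 (x) x 135 (y) x 18 (z) mm, pocket 79 x 117 mm, 12 mm deep, lining 6 mm and rim 18 mm above the origin at the centre of its underside. The sanding block belongs in it, flat, its y along the till's y (either way round).
- wax_till: Square shallow open tray, painted blue, with cream lining, fixed; outside 105 x 105 x 18 (z) mm, pocket 87 x 87 mm, 12 mm deep, lining 6 mm and rim 18 mm above the origin at the centre of its underside. The wax tin belongs in it, upright.
- mat: Bare black ribbed rubber mat lying on the till board, fixed, 110 (x) x 130 (y) x 3 (z) mm; origin at the centre of its underside, its top 3 mm above that. Free spot for setting one tool aside. Tills, mat and glue bottle share six bays of the grey-topped till board, two rows along the board's y, 150 mm between the rows and 155 mm between neighbours in a row; tills and mat have the same yaw.
- glue: Bystander: white glue bottle with an orange cap standing on the till board among the tills, 44 x 62 mm, 171 mm high. Origin at the centre of its underside. Must stay standing in its place.

How it is judged (in metres and radians):
At the end, for the whole second after the job is handed in: Each of the four tools stands in its own till: within 15 mm of the till's centre, its underside on the lining (less than 10 mm above the till's origin), upright within 0.08 rad, released and at rest; the glue bottle upright and within 20 mm of where it stood (horizontal distance between angle_gauge and gauge_till below 0.015 m and z of angle_gauge in the frame of gauge_till below 0.01 m and angle between each of angle_gauge, tape_measure, sanding_block, wax_tin's own z axis and vertical below 0.08 rad and linear speed of each of angle_gauge, tape_measure, sanding_block, wax_tin below 0.02 m/s and angular speed of each of angle_gauge, tape_measure, sanding_block, wax_tin below 0.2 rad/s and horizontal distance between tape_measure and tape_till below 0.015 m and z of tape_measure in the frame of tape_till below 0.01 m and horizontal distance between sanding_block and block_till below 0.015 m and z of sanding_block in the frame of block_till below 0.01 m and horizontal distance between wax_tin and wax_till below 0.015 m and z of wax_tin in the frame of wax_till below 0.01 m and angle between glue's own z axis and vertical below 0.1 rad and distance of glue from where it was at the start of the episode below 0.02 m); the robot touches nothing.
It fails at once if a tool is tipped over (tilted more than 0.7 rad) (angle between any of angle_gauge, tape_measure, sanding_block, wax_tin's own z axis and vertical above 0.7 rad).
It fails at once if the glue bottle is knocked over (more than 0.5 rad) or shifted by more than 30 mm (angle between glue's own z axis and vertical above 0.5 rad or distance of glue from where it was at the start of the episode above 0.03 m).
It also fails if it takes over 152 s, if anything falls off the work surface, if the arm or the gripper's body presses on something with over 40 N, if the wrist force passes 120 N, or if a joint passes its speed limit or range.

## Robot

A 6-joint arm with a two-finger parallel gripper is mounted at the origin on a cart in front of the work surface, level with it; the furniture and walls round the work are solid. World frame = base frame: x ahead of the robot, y to its left, z up, the work surface at z = 0. Lengths are in m, angles in degrees, forces in N, time in s.
With the tool pointing down it reaches from about 0.325 to 0.775 m from the base axis. Payload 5.5 kg.
Tool frame: the origin (TCP) lies at the centre of the arm's flange, where the gripper is bolted on; the fingertips stand 182 mm ahead of it and the grasp point (between the pads) lies 163 mm ahead of it; z points along the fingers, y is the line along which they close (so a half turn about z gives the same grasp; the last joint's range is limited). The gripper opens to 88 mm and grips with 3 to 60 N. Pads are 20 mm wide; open, the fingers measure 115 mm over their backs; the gripper's body (75 mm by 178 mm) begins 61 mm behind the grasp point.
Start: joints at [-69.024, 5.22, 70.514, -0, 104.267, -3.249], TCP at [0.246, -0.547, 0.405] pointing down, gripper open.
Joint ranges: [-164.24, 164.24], [-49.07, 125.15], [9.68, 141.18], [-86.29, 266.29], [3.28, 154.24], [-151.56, 151.56]. Speed limits (degrees/s): [147.25, 147.25, 172.46, 180, 180, 180].

## Interface

Orientations are given as [roll, pitch, yaw] about the fixed x, y, z axes, in that order (R = Rz(yaw) Ry(pitch) Rx(roll)).
In Python, from station import r, camrig, kinematics gives the robot as it stands (r), with the cameras (camrig) and the kinematics (kinematics). Calls block until the motion is done:
- r.reach(position, orientation): joint-space move of the TCP to a pose.
- r.servo_line(position, rotation=None, speed=0.15): straight line of the TCP; rotation=None keeps the orientation; speed is the mean speed in m/s.
- r.move_joints(angles): joint-space move.
- r.let_go() and r.grab(squeeze=None): open the fingers fully, or close them until they stop; squeeze is the grip in N (None keeps the last).
- r.wait(seconds).
- kinematics.inverse_kinematics(position, orientation): joint angles nearest the present ones, or None.
- r.sense(): the state.
- camrig.snapshot(name): name is "scene" or "top"; returns a dict with "frame" (420x560x3 uint8, red, green, blue), "fx", "fy", "cx", "cy" (pixels), "dist_coeffs" ([k1, k2, p1, p2, k3] as OpenCV has them; the pictures are not rectified), "R" (3x3) and "t" (3): a world point X has camera coordinates R X + t. Camera axes: x right, y down, z forward; pixel columns grow to the right and rows downward; lengths in m; the calibration is good to about 2 mm. A picture is of the moment at which its call begins. There is no depth.
A pose or a line that the arm cannot do raises r.IKError and nothing moves.
- r.hand_in(): hands the job in; it is judged then, once.
The state is a dict: "clock": time; "joints": joint angles; "joint_vel": joint speeds; "joint_torque": joint torques, N m; "tcp_pos": TCP position; "orientation": TCP orientation; "contact_force": force on the tool from outside, world axes, zero at the start; "torque": the same for the moment, N m; "opening": finger opening in m; "gripper_force": force on a finger pad.
Only numpy, scipy, OpenCV 4.12 (cv2) and the standard library are available. Lean on these libraries where they do the work, as an engineer would, in place of code of your own. Each camera call takes 0.05 s, during which the arm holds its last target. There are 200 camera calls.

## Working session

There is one attempt and no reset: what is moved stays moved. The work goes in short steps, each a Python script; the robot and the scene stay as the last script left them, time stands still between calls to the robot, and variables do not carry over. Pictures are saved under pics/ and viewed, at most 14 in all, crops included, and the job is handed in when it is done.

```bash
mkdir -p pics
python3 - <<'E'
from station import r, camrig, kinematics
import cv2,numpy as np
for n in("scene","top"):
    s=camrig.snapshot(n); cv2.imwrite(f"pics/{n}0.png",s["frame"][:,:,::-1])
    np.savez(f"{n}0.npz",**{k:np.array(v) for k,v in s.items()})
    print(n,s["fx"],s["cx"],s["cy"],s["dist_coeffs"],-np.array(s["R"]).T@np.array(s["t"]),np.round(s["R"],3).tolist())
print(r.sense())
E
```

```text
scene 506.52984741442805 276.85874868226585 201.49041567387673 [-0.14775772  0.          0.          0.          0.        ] [-0.13590357  0.66725412  0.50201648] [[-0.601, -0.799, 0.023], [-0.378, 0.259, -0.889], [0.704, -0.543, -0.458]]
top 441.12647198080884 281.3300913514921 212.49548349407573 [-0.0045694  0.         0.         0.         0.       ] [0.50540833 0.17217403 0.90564517] [[-0.004, -1.0, 0.001], [-0.999, 0.004, -0.042], [0.042, -0.001, -0.999]]
{'clock': 0.1, 'joints': array([-6.90235937e+01,  5.25851526e+00,  7.05750108e+01,  2.96844134e-04,
        1.04266594e+02, -3.24998818e+00]), 'joint_vel': array([-0.04744983, -0.09648509, -0.1137831 ,  0.02723864, -0.01137452,
       -0.03341186]), 'joint_torque': array([ 2.68847056e-03, -4.47858167e+01, -4.07569742e+01,  7.00331829e-02,
        2.84607155e-02, -1.13143878e-04]), 'tcp_pos': array([ 0.24621073, -0.54721237,  0.40362229]), 'orientation': array([-1.79900057e+02, -5.96340895e-03,  2.42264622e+01]), 'contact_force': array([ 0.65387869,  0.51127804, -0.25011646]), 'torque': array([-0.00906279,  0.00389796, -0.05034243]), 'gripper_force': 0.0, 'opening': 0.08766343597185866}
```

View pics/scene0.png

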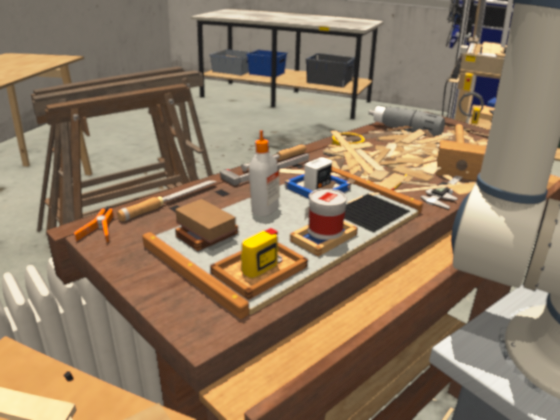

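View pics/top0.png

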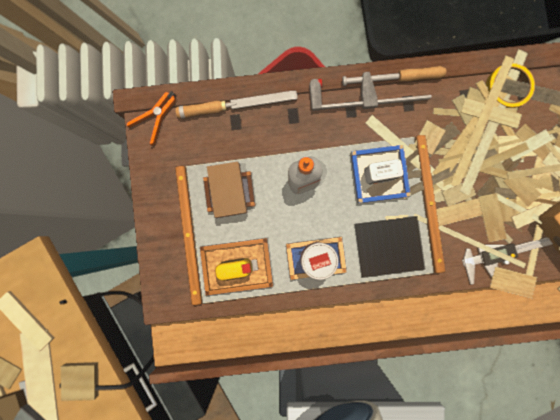

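The scene view shows the six bays. In the top view I see the block on the gauge till (230,190), glue (305,175), gauge in the wax till (382,173), tape in the block till (236,267), tin on the tape till (318,260) and the mat (390,247).

Run:
```python
import cv2
a=cv2.imread("pics/top0.png")[130:310,175:445]
cv2.imwrite("pics/topz.png",cv2.resize(a,None,fx=2.96,fy=2.96,interpolation=cv2.INTER_CUBIC))
h=cv2.cvtColor(cv2.imread("pics/top0.png"),cv2.COLOR_BGR2HSV)
for n,(c,w) in dict(mat=(390,247),blue=(357,180),glock=(230,190),gtill=(250,190),btill=(206,270),bt_cork=(260,285),tape=(232,272),ttill=(290,262),lid=(310,255),gauge=(385,170),board=(330,220),cap=(305,165)).items(): print(n,h[w,c])
```

```text
mat [16 41 69]
blue [109 153 201]
glock [ 15 128 174]
gtill [ 12 148 119]
btill [ 14 175 175]
bt_cork [ 13 170 217]
tape [ 25 226 244]
ttill [ 19 129 245]
lid [ 20  22 240]
gauge [ 23  31 223]
board [ 24  32 200]
cap [ 11 150 109]
```

View pics/topz.png

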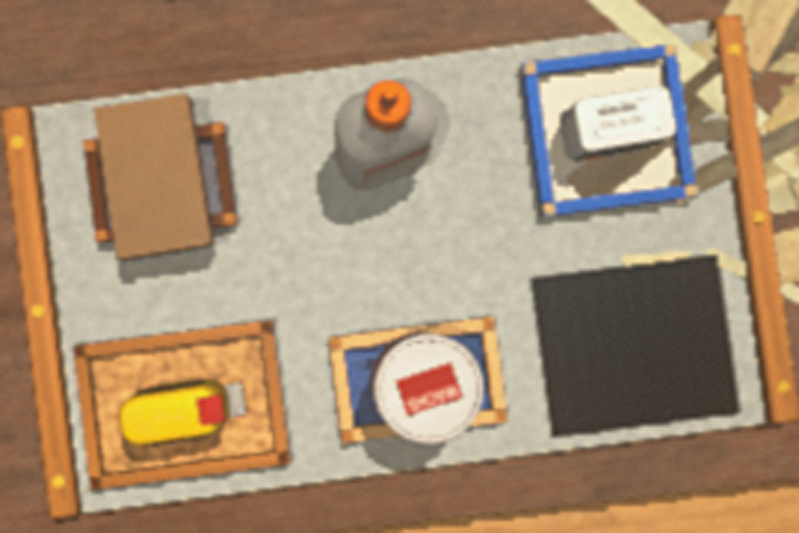

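```bash
cat > vis.py <<'E'
import cv2,numpy as np
def pts2world(s,px,z):
    K=np.array([[s["fx"],0,s["cx"]],[0,s["fy"],s["cy"]],[0,0,1]],float)
    u=cv2.undistortPoints(np.asarray(px,float).reshape(-1,1,2),K,np.array(s["dist_coeffs"],float))[:,0]
    R=np.array(s["R"]);t=np.array(s["t"]);C=-R.T@t
    d=np.c_[u,np.ones(len(u))]@R
    return (C+d*((z-C[2])/d[:,2])[:,None])[:,:2]
def rect(s,z,roi,lo,hi,k=3):
    x0,y0,x1,y1=roi
    h=cv2.cvtColor(np.ascontiguousarray(s["frame"][y0:y1,x0:x1]),cv2.COLOR_RGB2HSV)
    h=cv2.resize(h,None,fx=4,fy=4,interpolation=cv2.INTER_NEAREST)
    m=cv2.inRange(h,np.array(lo),np.array(hi))
    m=cv2.morphologyEx(m,cv2.MORPH_OPEN,np.ones((k,k)))
    m=cv2.morphologyEx(m,cv2.MORPH_CLOSE,np.ones((9,9)))
    cs,_=cv2.findContours(m,cv2.RETR_EXTERNAL,cv2.CHAIN_APPROX_NONE)
    c=max(cs,key=lambda c:cv2.contourArea(cv2.convexHull(c)))[:,0]
    w=pts2world(s,(c+.5)/4-.5+[x0,y0],z)
    (cx,cy),(a,b),ang=cv2.minAreaRect((w*1000).astype(np.float32))
    if a<b: a,b,ang=b,a,ang+90
    ang=(ang+90)%180-90   # long axis direction from world x
    return np.round([cx,cy,a,b,ang],1)
E
python3 - <<'E'
from vis import *
s=np.load("top0.npz")
for n,z,roi,lo,hi in [
 ("mat  110x130",.015,(350,205,432,285),(0,0,0),(179,255,100)),
 ("wax  105",.030,(345,140,415,208),(100,100,80),(125,255,255)),
 ("btill 97x135",.030,(197,232,276,300),(5,120,60),(20,255,255)),
 ("ttill 71x112",.030,(283,232,350,285),(10,90,150),(25,190,255)),
 ("gtill 70x96",.030,(200,160,260,220),(0,60,40),(13,255,150)),
 ("block 63x101",.060,(200,155,250,225),(13,90,140),(20,165,200)),
 ("tape 37x68",.082,(210,255,256,283),(22,180,120),(32,255,255)),
 ("lid 67",.100,(297,238,342,284),(0,0,205),(179,60,255)),
 ("gauge 36x62",.077,(365,150,405,190),(0,0,200),(179,35,255))]:
    try: print(n,rect(s,z,roi,lo,hi))
    except Exception as e: print(n,e)
E
```

```text
mat  110x130 [473.2 -46.  128.9 109.4 -82.8]
wax  105 [640.3   0.8 133.7  64.8 -38.2]
btill 97x135 [435.5 261.6 135.1  97.7 -82.8]
ttill 71x112 [451.8 103.7 113.8  72.8 -83.1]
gtill 70x96 [589.2 238.6  72.3  21.8   9.1]
block 63x101 [588.8 283.1 106.8  73.4   9.3]
tape 37x68 [433.3 264.7  60.1  31.4 -82.1]
lid 67 [450.3 102.2  65.   64.8 -45.3]
gauge 36x62 [621.1 -26.2  61.8  33.7 -80.7]
```

```bash
python3 - <<'E'
import re
t=open("vis.py").read()
t=t.replace("k=3):","k=3,area=40,c9=9):").replace("(9,9)","(c9,c9)")
t=t.replace("c=max(cs,key=lambda c:cv2.contourArea(cv2.convexHull(c)))[:,0]","c=np.vstack([c for c in cs if cv2.contourArea(c)>area])[:,0]")
open("vis.py","w").write(t)
E
python3 - <<'E'
from vis import *
s=np.load("top0.npz")
for n,z,roi,lo,hi,kw in [
 ("wax  105",.030,(345,140,413,208),(100,110,80),(125,255,255),{}),
 ("ttill",.030,(283,232,350,285),(12,70,190),(23,190,255),dict(c9=1,area=60)),
 ("gtill 70x96",.030,(200,160,260,215),(0,90,40),(12,255,200),dict(c9=1)),
 ("gtill 70x96",.030,(200,160,260,215),(0,120,40),(13,255,200),dict(c9=1)),
 ("block 63x101",.060,(204,155,247,225),(13,90,140),(20,150,200),dict(c9=3,k=13,area=500)),
 ("block 63x101",.060,(204,155,247,225),(13,90,155),(20,150,200),dict(c9=3,k=9,area=500)),
 ("tape 37x68",.082,(210,255,256,283),(22,150,100),(32,255,255),{}),
 ]:
    try: print(n,rect(s,z,roi,lo,hi,**kw))
    except Exception as e: print(n,e)
from station import r, camrig, kinematics
ex=np.array([np.cos(np.radians(7.1)),np.sin(np.radians(7.1))]);P=dict(wax=(622,-27.5),gt=(584.3,280.1),bt=(435.5,261.6),tt=(452,105),mat=(473,-46))
for n,p in P.items():
  for z in(.2,.26,.42):
    for yaw in (97,-83,7,-173):
      try:q=kinematics.inverse_kinematics([p[0]/1e3,p[1]/1e3,z],[180,0,yaw])
      except Exception as e:q=e
      print(n,z,yaw,None if q is None else np.round(q))
E
```

```text
wax  105 [619.  -26.2 106.3 104.7 -83.1]
ttill [452.3 102.9 113.2  72.1 -83.1]
gtill 70x96 [601.8 279.4 105.7  98.1   7.3]
gtill 70x96 [600.2 278.1 101.4  96.1   7.5]
block 63x101 [586.4 277.6 100.5  63.1   9.1]
block 63x101 [586.6 277.7 100.2  62.5   9. ]
tape 37x68 [433.3 264.7  60.1  31.4 -82.1]
wax 0.2 97 [ -6.  12.  84.   0.  84. -13.]
wax 0.2 -83 None
wax 0.2 7 [-6. 12. 84. -0. 84. 77.]
wax 0.2 -173 [  -6.   12.   84.    0.   84. -103.]
wax 0.26 97 [ -6.  10.  80.   0.  90. -13.]
wax 0.26 -83 None
wax 0.26 7 [-6. 10. 80. -0. 90. 77.]
wax 0.26 -173 [  -6.   10.   80.    0.   90. -103.]
wax 0.42 97 [ -6.   9.  65.   0. 106. -13.]
wax 0.42 -83 None
wax 0.42 7 [ -6.   9.  65.  -0. 106.  77.]
wax 0.42 -173 [  -6.    9.   65.    0.  106. -103.]
gt 0.2 97 [23. 16. 80. -0. 85. 16.]
gt 0.2 -83 None
gt 0.2 7 [ 23.  16.  80.  -0.  85. 106.]
gt 0.2 -173 [ 23.  16.  80.   0.  85. -74.]
gt 0.26 97 [23. 14. 76. -0. 91. 16.]
gt 0.26 -83 None
gt 0.26 7 [ 23.  14.  76.  -0.  91. 106.]
gt 0.26 -173 [ 23.  14.  76.   0.  91. -74.]
gt 0.42 97 [ 23.  13.  60.  -0. 107.  16.]
gt 0.42 -83 None
gt 0.42
[... 714 characters left out ...]
tt 0.26 7 [  9. -15. 104.  -0.  91.  92.]
tt 0.26 -173 [  9. -15. 104.   0.  91. -88.]
tt 0.42 97 [  9. -16.  88.  -0. 107.   2.]
tt 0.42 -83 None
tt 0.42 7 [  9. -16.  88.  -0. 107.  92.]
tt 0.42 -173 [  9. -16.  88.   0. 107. -88.]
mat 0.2 97 [-10. -11. 107.   0.  84. -17.]
mat 0.2 -83 None
mat 0.2 7 [-10. -11. 107.  -0.  84.  73.]
mat 0.2 -173 [ -10.  -11.  107.    0.   84. -107.]
mat 0.26 97 [-10. -13. 103.   0.  90. -17.]
mat 0.26 -83 None
mat 0.26 7 [-10. -13. 103.  -0.  90.  73.]
mat 0.26 -173 [ -10.  -13.  103.    0.   90. -107.]
mat 0.42 97 [-10. -14.  87.   0. 107. -17.]
mat 0.42 -83 None
mat 0.42 7 [-10. -14.  87.  -0. 107.  73.]
mat 0.42 -173 [ -10.  -14.   87.    0.  107. -107.]
```

```bash
cat > arm.py <<'E'
from station import r, camrig, kinematics
import numpy as np
H=.42
def goto(p,yaw): r.reach([p[0]/1e3,p[1]/1e3,H],[180,0,yaw])
def down(p,z,v):
    r.servo_line([p[0]/1e3,p[1]/1e3,z+.05],speed=.25); r.servo_line([p[0]/1e3,p[1]/1e3,z],speed=v)
def up(p): r.servo_line([p[0]/1e3,p[1]/1e3,H],speed=.25)
def rep(t):
    s=r.sense(); print(t,"t%.1f"%s["clock"],np.round(s["tcp_pos"],4),"open %.4f"%s["opening"],"F",np.round(s["contact_force"],1))
def pick(p,yaw,base,h,N=20):
    """p mm, base = height of the tool's underside, h = grasp point above it"""
    goto(p,yaw); down(p,base+h+.163,.1); rep("at"); r.grab(N); rep("held"); up(p); rep("up")
def place(p,yaw,base,h,gap=.0015):
    goto(p,yaw); down(p,base+h+.163+gap,.06); rep("set"); r.let_go(); r.wait(.2); up(p); rep("left")
def snap(n):
    import cv2
    s=camrig.snapshot("top"); np.savez(n+".npz",**{k:np.array(v) for k,v in s.items()})
    cv2.imwrite(f"pics/{n}.png",cv2.resize(s["frame"][130:310,175:445,::-1],None,fx=2.96,fy=2.96,interpolation=cv2.INTER_CUBIC))
E
python3 - <<'E'
from arm import *
pick((621,-26.2),98.5,.018,.038)
place((473,-46),97,.015,.038)
pick((450.5,102.5),97,.030,.048)
place((619.5,-26.2),97,.018,.048)
goto((473,-46),97)
r.reach([.35,-.30,.45],[180,0,60]); rep("away")
snap("top1")
E
```

```text
at t3.8 [ 0.6211 -0.0262  0.2194] open 0.0876 F [-0.4  0.3  0.9]
held t4.7 [ 0.621  -0.0262  0.2189] open 0.0336 F [0.3 0.1 0.1]
up t5.6 [ 0.6211 -0.0262  0.4179] open 0.0341 F [ 0.5  1.  -2. ]
set t8.0 [ 0.4732 -0.046   0.218 ] open 0.0338 F [-0.6  0.1 -2.7]
left t10.1 [ 0.473  -0.046   0.4184] open 0.0876 F [-0.4  0.6  0.3]
at t12.1 [0.4507 0.1026 0.2416] open 0.0879 F [-0.1 -0.9  0.7]
held t12.5 [0.4506 0.1025 0.2416] open 0.0669 F [0.1 0.3 1.8]
up t13.4 [0.4506 0.1025 0.4181] open 0.0665 F [-0.1 -1.1 -1.7]
set t16.0 [ 0.6196 -0.0262  0.2307] open 0.0662 F [ 0.3 -0.3 -1.1]
left t17.6 [ 0.6196 -0.0262  0.4182] open 0.0875 F [-0.2 -0.1  0.2]
away t19.4 [ 0.3509 -0.2998  0.4496] open 0.0880 F [ 0.   0.2 -0.6]
```

View pics/top1.png

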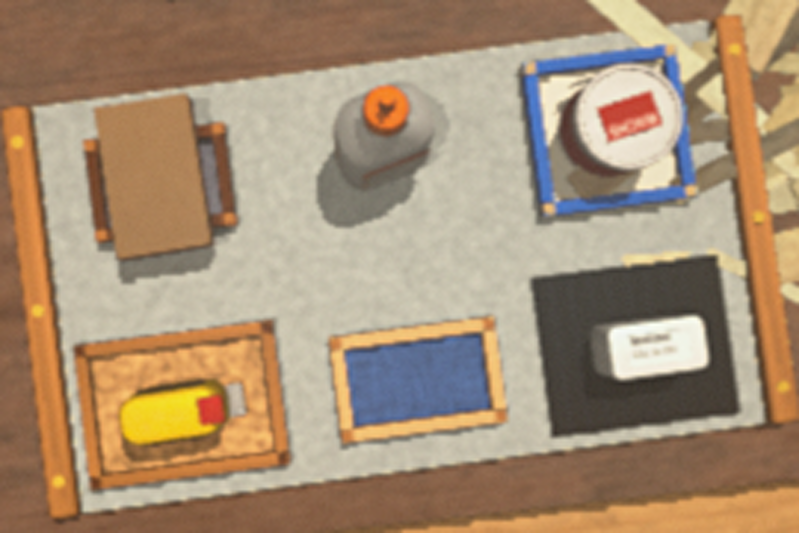

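Tin in the wax till at zoomed (628,120), gauge on the mat at (657,348), and the tape till, now empty, centred near (418,380).

Run:
```python
from vis import *
from arm import *
s=np.load("top1.npz")
tt=rect(s,.030,(283,232,350,285),(12,70,120),(25,200,255),c9=1); print("tt",tt)
print("lid",rect(s,.088,(365,148,412,190),(0,0,205),(179,60,255)))
g=rect(s,.074,(372,233,420,262),(0,0,200),(179,45,255)); print("gauge",g)
pick((433.3,264.2),97.5,.018,.040)
place((tt[0]-.6,tt[1]+4.5),97,.018,.040)
# block: crosswise on the gauge till rim
pick((586.5,277.7),9,.030,.031,12)
place((435.5,261.6),97,.018,.031)
r.reach([.35,-.30,.45],[180,0,60]); rep("away")
snap("top2")
```

```text
tt [451.6 103.6 115.   74.5 -82.9]
lid [617.1 -21.3  74.2  70.7  89.8]
gauge [474.4 -45.9  61.6  34.2 -82.6]
at t22.9 [0.4335 0.2643 0.2216] open 0.0876 F [ 0.6  0.4 -0.5]
held t23.7 [0.4333 0.2642 0.221 ] open 0.0330 F [-1.4  0.6 -0.5]
up t24.7 [0.4333 0.2642 0.4181] open 0.0330 F [ 0.8 -0.5 -1.9]
set t27.1 [0.4512 0.1081 0.2229] open 0.0330 F [ 1.  -0.2 -2. ]
left t29.2 [0.451  0.1081 0.4184] open 0.0881 F [ 0.2 -0.1 -0.7]
at t32.1 [0.5866 0.2777 0.2244] open 0.0877 F [ 0.5 -0.2  1.1]
held t32.6 [0.5866 0.2777 0.2245] open 0.0617 F [-0.3 -1.3  1.1]
up t33.6 [0.5866 0.2777 0.418 ] open 0.0619 F [ 0.1 -0.8 -0.5]
set t36.6 [0.4357 0.2617 0.2138] open 0.0617 F [ 0.6 -0.3 -0.2]
left t38.4 [0.4355 0.2616 0.4183] open 0.0877 F [-0.3  0.6 -0.4]
away t40.5 [ 0.3504 -0.2995  0.4499] open 0.0877 F [ 1.2  0.2 -1.1]
```

View pics/top2.png

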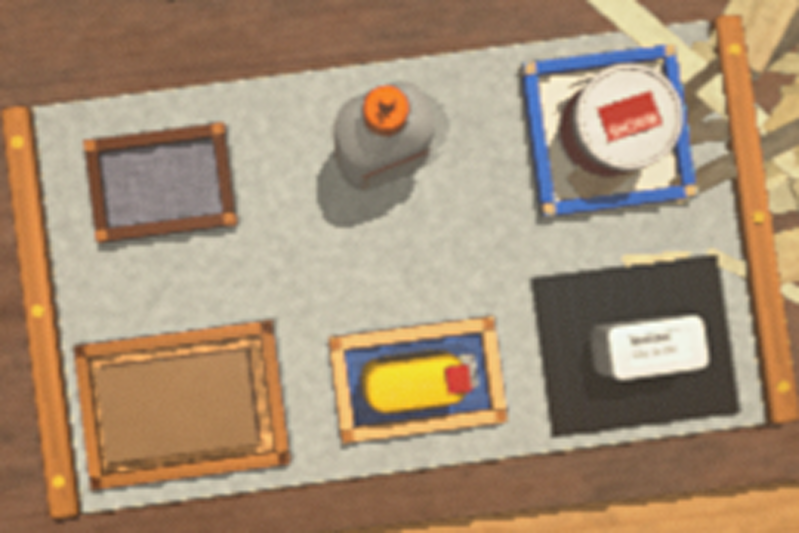

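Block lies in the block till (about 180,400), slightly to the left. Tape is in its till (418,382), the gauge till is empty (161,182), and the gauge is on the mat.

Run:
```python
from vis import *
from arm import *
s=np.load("top2.npz")
gt=rect(s,.030,(198,165,262,217),(0,80,30),(16,255,200),c9=1); print("gt",gt)
assert abs(gt[0]-584)<8 and abs(gt[1]-280)<8
pick((474,-45.9),97,.015,.038)
place(gt[:2],97,.018,.038)
r.reach([.35,-.30,.45],[180,0,60]); rep("away")
snap("top3")
s=np.load("top3.npz")
print("bl",rect(s,.048,(203,245,268,293),(13,90,130),(20,165,182),c9=3,k=11,area=500))
print("ga",rect(s,.077,(203,160,256,217),(0,0,200),(179,45,255)))
import cv2
q=camrig.snapshot("scene"); cv2.imwrite("pics/scene3.png",cv2.resize(q["frame"][130:310,140:430,::-1],None,fx=2.7,fy=2.7,interpolation=cv2.INTER_CUBIC))
```

```text
gt [584.4 276.3  96.8  72.6 -82.7]
at t43.0 [ 0.4742 -0.0459  0.2166] open 0.0878 F [-0.1 -0.1 -1. ]
held t43.9 [ 0.474  -0.0459  0.216 ] open 0.0340 F [-1.9 -0.3  0.7]
up t44.9 [ 0.474  -0.0459  0.4181] open 0.0336 F [ 0.1  0.5 -1.4]
set t47.9 [0.5845 0.2764 0.2209] open 0.0338 F [ 0.3 -0.1 -1.7]
left t50.0 [0.5845 0.2763 0.4181] open 0.0880 F [-0.1 -0.5  0.2]
away t52.2 [ 0.3505 -0.2997  0.4499] open 0.0880 F [-0.2 -0.8 -0.8]
bl [433.6 263.4 108.   72.3 -84.9]
ga [ 5.865e+02  2.699e+02  1.074e+02  9.960e+01 -1.000e-01]
```

View pics/top3.png

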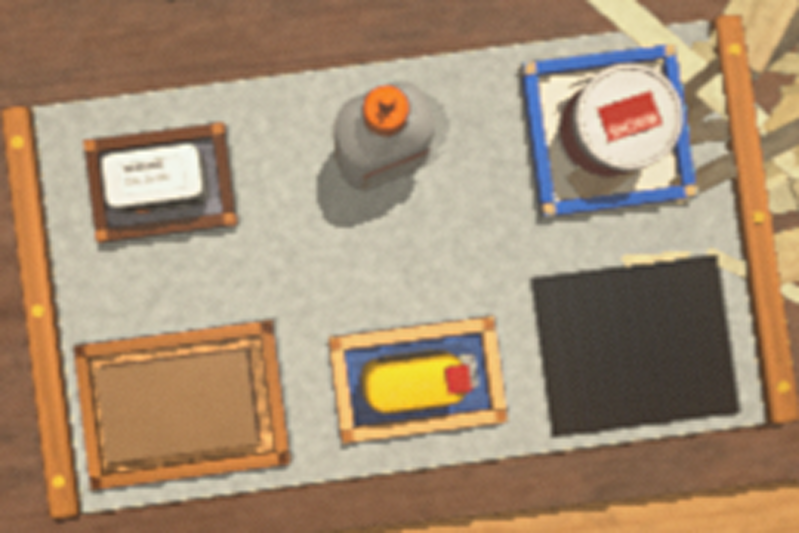

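View pics/scene3.png

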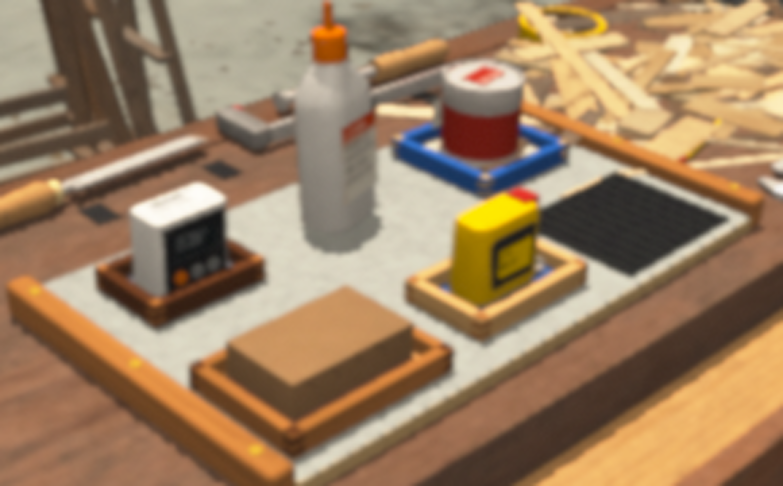

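Both views show all four tools upright in their own tills and the glue untouched. In the top view the block is near (175,407) and the gauge near (152,175). I'll check the offsets numerically before handing in.

Run:
```python
from vis import *
s=np.load("top3.npz")
print("bl want 435.5 261.6",rect(s,.048,(203,245,264,293),(13,90,120),(20,150,172),c9=3,k=25,area=500))
print("ga want 584.4 276-280",rect(s,.077,(207,176,246,203),(0,0,200),(179,45,255),c9=3,k=9,area=500))
print("lid want 619.5 -26.2",rect(s,.088,(368,150,410,190),(0,0,215),(179,45,255),c9=21,k=15,area=500))
print("tape case want 451 108",rect(s,.082,(295,245,340,275),(22,150,100),(32,255,255)))
```

```text
Traceback (most recent call last):
  File "vis.py", line 16, in rect
    c=np.vstack([c for c in cs if cv2.contourArea(c)>area])[:,0]
      ~~~~~~~~~^^^^^^^^^^^^^^^^^^^^^^^^^^^^^^^^^^^^^^^^^^^^
ValueError: need at least one array to concatenate
```

Run:
```python
from vis import *
s=np.load("top3.npz")
c=np.array([(88,362),(248,345),(260,455),(105,468)])/2.96+[175,130]
for z in (.048,.060): print("block",z,np.round(pts2world(s,c,z)*1000).tolist(),pts2world(s,c,z).mean(0))
print(cv2.cvtColor(s["frame"],cv2.COLOR_RGB2HSV)[267,225:265:3].tolist())
for a in [("ga want 584.4 276-280",.077,(207,176,246,203),(0,0,200),(179,45,255),3,9),
 ("lid want 619.5 -26.2",.088,(368,150,410,190),(0,0,215),(179,45,255),21,15),
 ("tape case want 451 108",.082,(295,245,340,275),(22,150,100),(32,255,255),3,3),
 ("bl want 435.5 261.6",.048,(203,245,264,293),(13,90,120),(20,145,190),3,9)]:
  try: print(a[0],rect(s,*a[1:5],c9=a[5],k=a[6],area=300))
  except ValueError: print(a[0],"none")
```

```text
block 0.048 [[464.0, 320.0], [475.0, 215.0], [403.0, 208.0], [395.0, 309.0]] [0.43451786 0.26295747]
block 0.06 [[465.0, 318.0], [475.0, 215.0], [405.0, 207.0], [397.0, 307.0]] [0.43550974 0.26168724]
[[15, 133, 175], [14, 125, 180], [15, 132, 176], [15, 130, 179], [15, 130, 180], [15, 131, 177], [15, 130, 177], [15, 132, 174], [15, 130, 179], [14, 128, 176], [15, 132, 178], [14, 128, 176], [14, 135, 155], [15, 147, 208]]
ga want 584.4 276-280 [585.  275.4  62.1  34.  -83.1]
lid want 619.5 -26.2 [615.3 -25.8  66.9  61.1  -0.7]
tape case want 451 108 [452.5 109.7  58.2  29.5 -82.6]
bl want 435.5 261.6 [435.4 260.6 111.9  70.9 -84.2]
```

```bash
python3 -c "
from station import r, camrig, kinematics
print(r.hand_in())"
```

```text
the job is handed in; nothing more can be done
None
```

I moved all four tools into their own tills and handed the job in at about 52 s on the robot's clock. The last pictures show them upright and within about 5 mm of centre, with the glue bottle where it stood; the hand-in call returned no verdict.

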